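# Lid the radish canister and hold the vacuum pump on its valve

### The arm

A 6-joint arm with a two-finger parallel gripper is mounted at the origin on a cart in front of the work surface, level with it; the furniture and walls round the work are solid. World frame = base frame: x ahead of the robot, y to its left, z up, the work surface at z = 0. Lengths are in mm, angles in rad, forces in N, time in s.
With the tool pointing down it reaches from about 400 to 925 mm from the base axis. Payload 12.5 kg.
Tool frame: the origin (TCP) lies at the centre of the arm's flange, where the gripper is bolted on; the fingertips stand 190 mm ahead of it and the grasp point (between the pads) lies 171 mm ahead of it; z points along the fingers, y is the direction in which the jaws open and shut (so a half turn about z gives the same grasp; the last joint's range is limited). The gripper opens to 95 mm and grips with 3 to 60 N. Pads are 20 mm wide; open, the fingers measure 119 mm over their backs; the gripper's body (75 mm by 180 mm) begins 59 mm behind the grasp point.
Start: joints at [-0.106, 0.491, 1.559, -0, 1.092, -0.106], TCP at [625, 0.023, 404.761] pointing down, gripper open.
Joint ranges: [-3.1, 3.1], [-0.84, 2.19], [0.05, 2.79], [-1.13, 4.28], [0.06, 2.93], [-2.69, 2.69]. Speed limits (rad/s): [2.22, 2.22, 2.79, 3.14, 3.14, 3.14].

### API

Orientations are given as a unit quaternion [w, x, y, z].
In Python, from plant import arm gives the robot as it stands. The module is installed in compiled form; this text tells all that it offers.
- The arm moves only by the tool apply_moves, never from a script. Its argument "targets" is a list of rows, each a list of 3 entries, a list of its own where there are three numbers: the shift along the world's x, y, z in cm, then the turn, a rotation vector about the world's x, y, z in rad, then the closure, from -1 (fully open) to 1 (shut). A call has 1 to 5 rows; each row shifts and turns the commanded pose from where the row before left it; what a row does not reach is not made up. A row lasts 1/10 s, in which the tool goes at most 50 mm and 8.59 degrees, less where a joint would pass 70% of its speed; a pose out of reach is approached as far as the arm can. A call is refused whole if a number of a shift passes 5 or a number of a turn 0.15, either way. A call with a gripper value outside its range is refused whole. The fingers move at their own pace and stop on an object; the grip force is fixed at half the most. Time passes only in rows, so rows that do not move let the fingers close. It gives the time, the measured TCP pose, the force and the opening at its end, in the units of the state.
- arm.state(): the state, without advancing time (a new reading comes with each control period).
- arm.get_image(name): name is "scene" or "side" or "wrist"; returns (picture, depth): 480x640x3 uint8, blue, green, red; 480x640 float32, mm along the optical axis (not along the pixel's ray), 0 where there is no reading.
- arm.get_calibration(name): a dict with "mtx" (3x3 intrinsics, pixels), "view" (4x4, takes a point from world to camera coordinates). Camera axes: x right, y down, z forward; pixel columns grow to the right and rows downward; lengths in mm; the calibration is good to about 2 mm. A picture is of the moment at which its call begins: read the wrist's pose just before it. get_calibration takes no time and is no camera call; for the wrist camera it gives the pose at the moment of the call.
- arm.finish_job(): hands the job in, once; it reports no verdict.
The state is a dict: "time_s": time; "joint_pos": joint angles; "dq": joint speeds; "joint_torque": joint torques, N m; "tool_pos": TCP position; "ee_rot": TCP orientation; "contact_force": force on the tool from outside, world axes, zero at the start; "torque": the same for the moment, N m; "gripper_width": finger opening in mm.
Only numpy, scipy, OpenCV 4.12 (cv2) and the standard library are available. Lean on these libraries where they do the work, as an engineer would, in place of code of your own. Each camera call takes 0.05 s, during which the arm holds its last target.

### The job

Close the oblong canister that holds the cut radish with the lid that fits it, fully home all round. Then take the hand vacuum pump out of its stand and hold it upright on the valve in the middle of that lid, pressing gently so that its sprung rubber nozzle is pushed in about halfway (6 mm), not to the stop; finish like that, with the pump still held in the gripper and pressed on the valve. Leave the round canister, its lid, the glass and the tape roll alone.

Things in the scene. Friction and masses are not known exactly. Their poses are not given: they have to be found in the camera images.
- canister: Oblong clear plastic food canister with a grey rim and foot, open on top, holding half a cut white-green radish that stays below the lid. Outside 136 (its x) x 106 (its y) x 104 mm high, walls 4 mm, mouth 128 x 98 mm, corners rounded. Loose, 0.8 kg with the radish. Origin: centre of its underside, z up. With the lid home, the flange rests on the rim and the lid's origin is 94 mm above this one.
- daikon_half: The half radish lying in the oblong canister, 110 x 82 x 82 mm, loose. Origin: under its middle. It needs no handling.
- lid: Lid of the oblong canister, grey, loose, 0.14 kg, lying right way up. From below: plug 10 mm deep tapering from 125 x 95 at its top to 117 x 87 mm; flange 140 (its x) x 110 x 5 mm; on it, in the middle, a square finger collar 54 mm outside, 45 inside, 16 high, sides along the lid's x and y. Origin: centre of the plug's underside, z up; flange top at 15, collar top at 31 mm. Fits either way round.
- valve (a point): Centre of the lid's valve: on the flat top of the lid in the middle of the square collar, 15 mm above the lid's origin. The valve is a round dark rubber button 18 mm across, 2.5 mm high; the pump's nozzle lip goes round it, on the flat inside the collar. The lid is carried by its collar, gripped across two sides.
- stand: Grey round charging stand of the pump, fixed to the worktop, 74 mm across, 44 mm high, with a plug box at its far side. Origin: centre of its underside. The pump stands upright in its well and is lifted straight out (40 mm).
- pump: Hand-held vacuum pump: upright white plastic cylinder, 46 mm diameter, loose, 0.22 kg in all, with a black rubber nozzle below. Origin: on its axis at the lip of the nozzle when that is fully out; z along the axis, up. The white body reaches from 28 to 138 mm above the origin, the bare cylinder to grip from 45 to 124 mm. In the stand its origin is 6 mm above the worktop.
- nozzle_lip (a point): Centre of the round lip at the lower end of the pump's rubber nozzle (lip 36 mm outside diameter, 28 mm inside); it moves with the nozzle.
- nozzle (a joint): How far the sprung nozzle is pushed up into the pump, in m: 0 fully out (as in the stand), 0.010 at the stop. Spring 0.8 N per mm, no preload, so 6 mm is about 5 N; the pump's own weight alone pushes it in by about 2.5 mm.
- round_canister: Round clear plastic canister with a grey rim, 95 mm diameter, 92 mm high, empty, loose. Origin: centre of its underside. Not part of the job: leave it.
- round_lid: Round grey lid of the round canister, 101 mm diameter, with a round collar 52 mm across, 31 mm high in all, loose. Origin: centre of its underside. It does not fit the oblong canister: leave it.
- glass_a: Clear drinking glass, 76 mm diameter, 86 mm high, loose. Origin: centre of its underside. Leave it.
- tape_roll: Roll of cream tape, 104 mm diameter, 25 mm high, lying flat, loose. Origin: centre of its underside. Leave it.
There are look-alikes about, which are no part of the job. What is shaped like the pump but blue is not meant.

How it is judged:
By the outcome, as a careful person would: the job done as asked, in the order asked, and still so for the second after the job is handed in, while the arm keeps its last pose, push and grip.
It also fails if it takes over 61 s, if anything falls off the work surface, if the arm or the gripper's body presses on something with over 40 N, if the wrist force passes 120 N, or if a joint passes its speed limit or range.

## Working session

There is one attempt and no reset: what is moved stays moved. The work goes in short steps, Python scripts to look and compute and a tool call to move; the robot and the scene stay as the last step left them, time stands still between calls to the robot, and variables do not carry over. Pictures are saved under pics/ and viewed, and the job is handed in when it is done.

Besides the shell and the picture viewer there is one more tool, called after "Call:" by a JSON object that holds its "op" and its "data". apply_moves: Moves the arm, as the interface text tells. Its arguments: {"type":"object","properties":{"targets":{"type":"array","items":{"type":"array"}}},"required":["targets"]}

```bash
mkdir -p pics; ls
python3 - <<'E'
from plant import arm
import cv2,numpy as np
s=arm.state();print(s)
for n in ["scene","side","wrist"]:
    c=arm.get_calibration(n);print(n,np.round(c["mtx"],1).tolist(),np.round(c["view"],3).tolist())
    p,d=arm.get_image(n);cv2.imwrite(f"pics/{n}0.png",p);np.save(f"pics/{n}0.npy",d);np.savez(f"pics/{n}0c.npz",**c)
E
```

```text
pics
{'time_s': 0.0, 'joint_pos': array([-1.05615989e-01,  4.91558087e-01,  1.55945282e+00,  9.85613780e-06,
        1.09167313e+00, -1.05585107e-01]), 'dq': array([-1.23735281e-04,  1.77624303e-04, -1.00769959e-05, -1.58722925e-03,
        1.37536819e-04,  1.45772675e-03]), 'joint_torque': array([-9.52334158e-04, -6.12640929e+01, -2.58175153e+01,  6.92750537e-02,
        4.83079045e-02, -1.38641695e-05]), 'tool_pos': array([6.24967908e+02, 1.68514683e-02, 4.04161381e+02]), 'ee_rot': array([-4.27135119e-04,  7.07119202e-01,  7.07094149e-01, -3.39643112e-04]), 'contact_force': array([ 0.48258893,  0.3476477 , -0.04677337]), 'torque': array([ 0.01284153, -0.01354682, -0.02631892]), 'gripper_width': 95.00107522769721}
scene [[600.9, 0.0, 321.8], [0.0, 600.9, 234.6], [0.0, 0.0, 1.0]] [[0.634, -0.773, -0.013, -393.737], [-0.501, -0.398, -0.768, 335.597], [0.589, 0.494, -0.64, 1319.485], [0.0, 0.0, 0.0, 1.0]]
side [[551.0, 0.0, 316.8], [0.0, 551.0, 239.5], [0.0, 0.0, 1.0]] [[1.0, -0.009, 0.011, -597.642], [0.003, -0.642, -0.767, 22.063], [0.014, 0.767, -0.642, 1296.525], [0.0, 0.0, 0.0, 1.0]]
wrist [[358.0, 0.0, 319.2], [0.0, 358.0, 241.3], [0.0, 0.0, 1.0]] [[1.0, -0.0, -0.002, -625.049], [0.0, -0.971, 0.237, -27.967], [-0.002, -0.237, -0.971, 391.044], [0.0, 0.0, 0.0, 1.0]]
```

View pics/scene0.png

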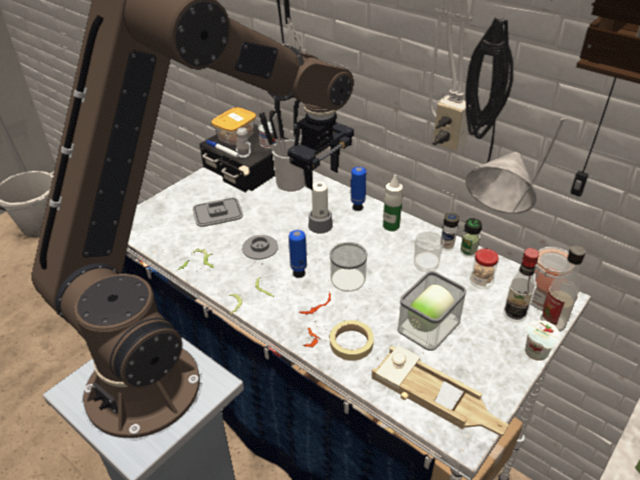

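View pics/side0.png

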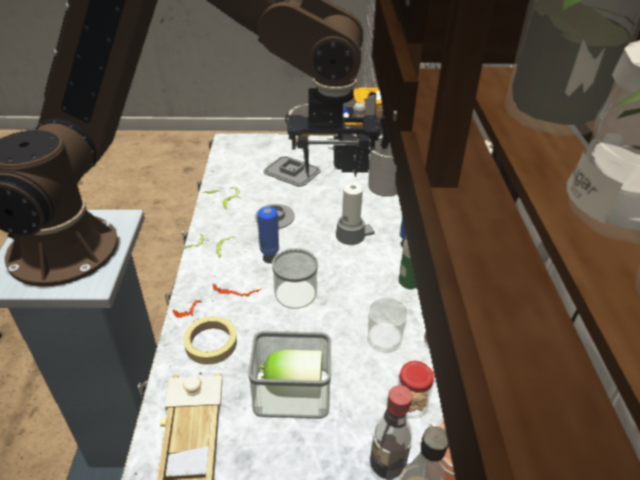

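View pics/wrist0.png

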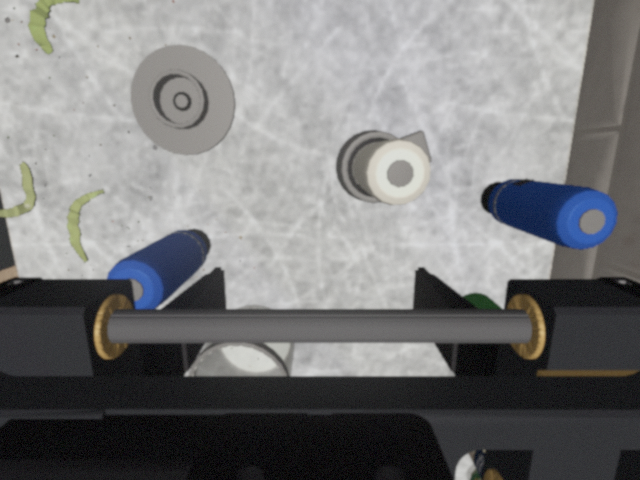

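The scene view shows the canister (432,308), the lid (218,211), the pump in its stand (320,205) and blue look-alikes. The side view shows the canister rim (290,358), the lid (292,171) and the pump (352,205). Next I'll measure them.

```bash
cat > h.py <<'E'
import numpy as np,cv2
def load(n):
    c=np.load(f"pics/{n}c.npz");return cv2.imread(f"pics/{n}.png"),np.load(f"pics/{n}.npy"),c["mtx"],c["view"]
def cloud(d,K,V):
    v,u=np.mgrid[0:480,0:640]
    P=np.stack([(u-K[0,2])/K[0,0]*d,(v-K[1,2])/K[1,1]*d,d],-1)
    W=(P-V[:3,3])@V[:3,:3]
    W[d<=0]=np.nan
    return W
def ray(u,v,K,V,z):
    u=np.atleast_1d(u).astype(float);v=np.atleast_1d(v).astype(float)
    r=np.stack([(u-K[0,2])/K[0,0],(v-K[1,2])/K[1,1],np.ones_like(u)],-1)@V[:3,:3]
    C=-V[:3,:3].T@V[:3,3]
    return C+r*((z-C[2])/r[:,2])[:,None]
E
python3 - <<'E'
from h import *
np.set_printoptions(suppress=True,precision=1)
for n,pts in [("scene0",[(218,211),(218,205),(320,186),(320,205),(260,243),(432,280),(402,290),(463,290),(432,300),(348,250),(427,240),(500,250)]),("side0",[(292,171),(290,167),(352,187),(290,335),(290,380),(290,370),(385,305),(450,200),(400,30)])]:
    im,d,K,V=load(n);W=cloud(d,K,V)
    for u,v in pts: print(n,u,v,W[v,u])
im,d,K,V=load("wrist0");W=cloud(d,K,V)
for u,v in[(400,173),(180,100),(540,230),(590,50)]:print(u,v,W[v,u])
# crops
im=load("side0")[0]; a=cv2.resize(im[320:430,240:340],None,fx=5,fy=5,interpolation=2)
b=cv2.resize(im[145:195,250:335],None,fx=5,fy=5,interpolation=2)
cv2.imwrite("pics/a.png",a);cv2.imwrite("pics/b.png",b)
im=load("scene0")[0];cv2.imwrite("pics/c.png",cv2.resize(im[260:355,385:480],None,fx=6,fy=6,interpolation=2))
cv2.imwrite("pics/d.png",cv2.resize(im[190:235,185:250],None,fx=8,fy=8,interpolation=2))
E
```

```text
scene0 218 211 [520.9 311.4  25.7]
scene0 218 205 [545.1 338.2  21. ]
scene0 320 186 [674.1  47.4 145.6]
scene0 320 205 [662.1  38.5  91.8]
scene0 260 243 [502.7 124.7  13.8]
scene0 432 280 [ 616.1 -351.9   73.3]
scene0 402 290 [ 607.7 -277.    -1.2]
scene0 463 290 [ 605.6 -438.3  101.3]
scene0 432 300 [ 546.2 -392.9   86.7]
scene0 348 250 [ 585.3 -118.6   64.1]
scene0 427 240 [ 755.1 -253.9   56.8]
scene0 500 250 [ 900.2 -403.3    3.3]
side0 292 171 [531.9 296.4  27.9]
side0 290 167 [524.9 338.9  13.7]
side0 352 187 [676.2  47.4 146.7]
side0 290 335 [ 546.  -343.3   97. ]
side0 290 380 [ 549.  -443.3  103.4]
side0 290 370 [ 547.3 -404.4   77.7]
side0 385 305 [ 729.6 -235.7   60.3]
side0 450 200 [ 659.6 -730.6  672.6]
side0 400 30 [ 635.8 -637.2  735.8]
400 173 [678.1  53.4 147.7]
180 100 [490.3 116.2  16.3]
540 230 [795.2   8.6 115.5]
590 50 [901.  168.2 -15.6]
```

View pics/a.png

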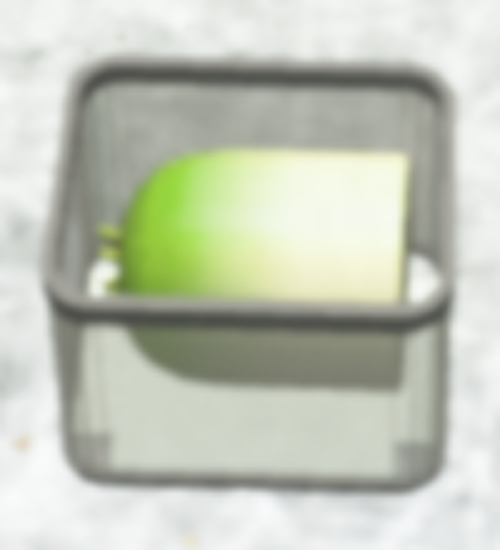

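View pics/b.png

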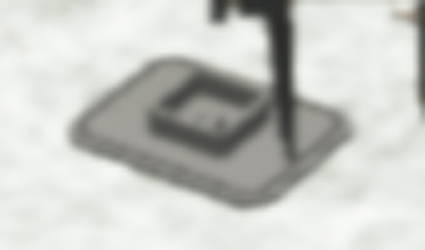

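View pics/c.png

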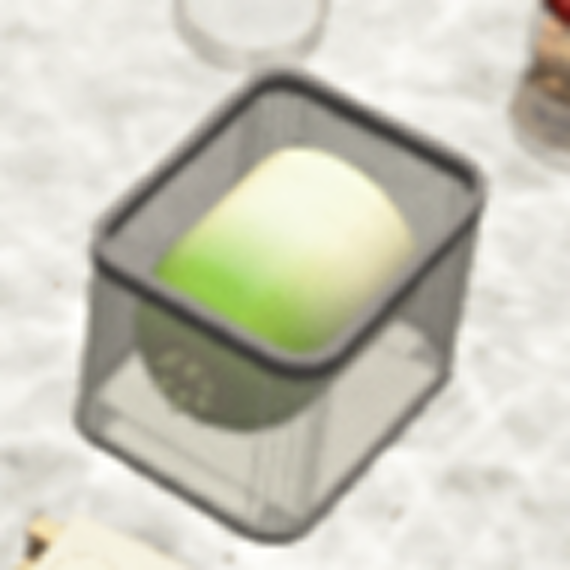

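View pics/d.png

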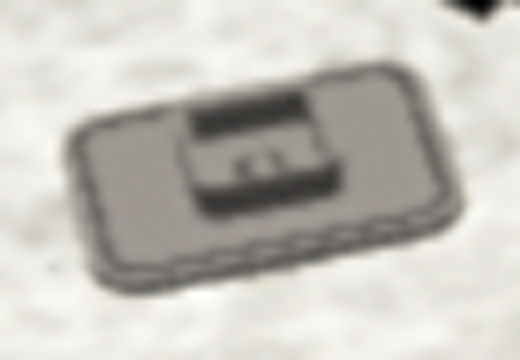

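Call:
{"op": "apply_moves", "data": {"targets": [[[-2,4.6,0],[0,0,0],-1],[[-2,4.6,0],[0,0,0],-1],[[-2,4.6,0],[0,0,0],-1],[[-2,4.6,0],[0,0,0],-1],[[-1.5,4.6,0],[0,0,0],-1]]}}

```text
time_s: 0.65
tool_pos: [528.9, 231.0, 404.7]
ee_rot: [-0.0, 0.707, 0.707, -0.0]
contact_force: [0.9, -0.1, -0.2]
gripper_width: 95.3
```

Call:
{"op": "apply_moves", "data": {"targets": [[[0,0,0],[0,0,0],-1],[[0,0,0],[0,0,0],-1],[[0,0,0],[0,0,0],-1]]}}

```text
time_s: 0.95
tool_pos: [530.6, 228.7, 404.6]
ee_rot: [0.0, 0.707, 0.707, -0.0]
contact_force: [-0.1, -0.3, -0.3]
gripper_width: 94.9
```

```bash
cat > snap.py <<'E'
import sys
from plant import arm
import cv2,numpy as np
from h import *
def snap(n,tag):
    c=arm.get_calibration(n);p,d=arm.get_image(n)
    cv2.imwrite(f"pics/{tag}.png",p);np.save(f"pics/{tag}.npy",d);np.savez(f"pics/{tag}c.npz",**c)
if __name__=="__main__":
    s=arm.state();print(s["time_s"],s["tool_pos"],s["ee_rot"],s["contact_force"],s["gripper_width"])
    snap(sys.argv[1],sys.argv[2])
E
python3 snap.py wrist w1
```

```text
0.95 [530.59279345 228.74269782 404.59716952] [ 6.93057973e-05  7.07290268e-01  7.06923230e-01 -1.41856359e-04] [-0.12719608 -0.30357085 -0.30184529] 94.90405143179153
```

View pics/w1.png

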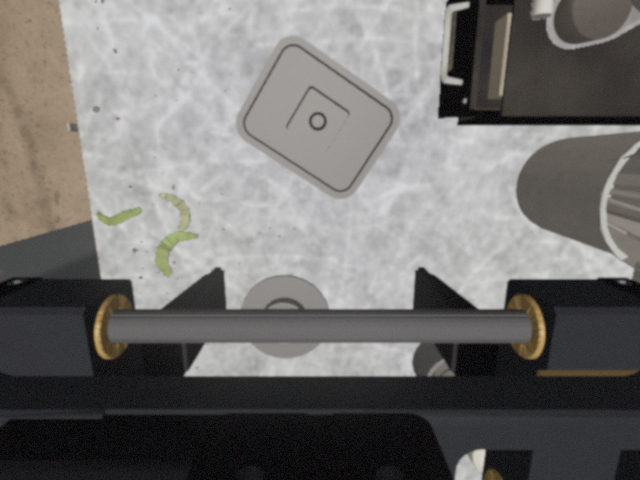

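Run:
```python
from h import *
im,d,K,V=load("w1");g=cv2.cvtColor(im,cv2.COLOR_BGR2GRAY)
print(g[121,260],g[60,200],g[121,318])
roi=np.zeros_like(g);roi[20:215,215:425]=1
m=((cv2.medianBlur(g,5)<170)&(roi>0)).astype(np.uint8)
m=cv2.morphologyEx(m,cv2.MORPH_OPEN,np.ones((5,5)))
cs,_=cv2.findContours(m,cv2.RETR_EXTERNAL,cv2.CHAIN_APPROX_NONE);c=max(cs,key=cv2.contourArea)
c2=c[:,0,:]
for z in(12,15):
    P=ray(c2[:,0],c2[:,1],K,V,z)[:,:2].astype(np.float32);print(z,cv2.minAreaRect(P))
print(ray(318,121,K,V,17.5))
W=cloud(d,K,V);print(W[121,260],W[60,200])
o=im.copy();cv2.drawContours(o,[c],-1,(0,0,255),1);cv2.imwrite("pics/o1.png",o[:230,200:440])
```

```text
156 201 156
12 ((529.1028442382812, 325.714111328125), (114.65296936035156, 146.94859313964844), 59.76848220825195)
15 ((529.1212768554688, 325.46185302734375), (113.7327651977539, 145.76922607421875), 59.768455505371094)
[[529.96427894 325.32284928  17.5       ]]
[473.0044585  325.47370509  16.25935103] [413.73017457 383.99446594   0.79291008]
```

View pics/o1.png

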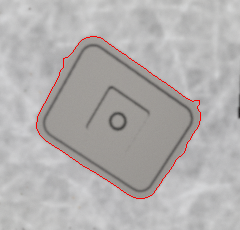

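```bash
cat >> h.py <<'E'
def rectfit(P,ang0):
    """robust lines on 4 sides of point set P (N,2) near angle ang0 (deg of long axis); returns centre, angles, sizes"""
    a=np.radians(ang0);e=np.array([np.cos(a),np.sin(a)]);n=np.array([-e[1],e[0]])
    c=np.mean(P,0)
    for it in range(3):
        q=np.stack([(P-c)@e,(P-c)@n],1)
        hx=np.percentile(np.abs(q[:,0]),92);hy=np.percentile(np.abs(q[:,1]),92)
        L=[]
        for sel in [(np.abs(q[:,0])<.6*hx)&(q[:,1]>0),(np.abs(q[:,0])<.6*hx)&(q[:,1]<0),(np.abs(q[:,1])<.6*hy)&(q[:,0]>0),(np.abs(q[:,1])<.6*hy)&(q[:,0]<0)]:
            v=cv2.fitLine(P[sel].astype(np.float32),cv2.DIST_HUBER,0,.01,.01).ravel();L.append(v)
        an=[]
        for i,v in enumerate(L):
            t=np.degrees(np.arctan2(v[1],v[0]))-(90 if i>1 else 0)
            an.append((t-ang0+90)%180-90+ang0)
        a=np.radians(np.mean(an));e=np.array([np.cos(a),np.sin(a)]);n=np.array([-e[1],e[0]])
        py=[(np.array(v[2:])-c)@n for v in L[:2]];px=[(np.array(v[2:])-c)@e for v in L[2:]]
        c=c+e*np.mean(px)+n*np.mean(py)
    return c,an,(px[0]-px[1],py[0]-py[1])
E
python3 - <<'E'
from h import *
im,d,K,V=load("w1");g=cv2.cvtColor(im,cv2.COLOR_BGR2GRAY)
roi=np.zeros_like(g);roi[20:215,215:425]=1
m=((cv2.medianBlur(g,5)<170)&(roi>0)).astype(np.uint8)
m=cv2.morphologyEx(m,cv2.MORPH_OPEN,np.ones((5,5)))
cs,_=cv2.findContours(m,cv2.RETR_EXTERNAL,cv2.CHAIN_APPROX_NONE);c=max(cs,key=cv2.contourArea)[:,0]
print(rectfit(ray(c[:,0],c[:,1],K,V,14)[:,:2],-32))
# collar outline dark groove
m=((g<110)&(roi>0)).astype(np.uint8)
cs,_=cv2.findContours(m,cv2.RETR_EXTERNAL,cv2.CHAIN_APPROX_NONE)
for c in cs:
  if len(c)>100:
    c=c[:,0];print(len(c),rectfit(ray(c[:,0],c[:,1],K,V,15)[:,:2],-32))
E
```

```text
(array([529.20005934, 325.57292346]), [np.float32(-32.55591), np.float32(-32.677216), np.float32(-33.17206), np.float32(-30.696655)], (np.float64(140.14805278221502), np.float64(108.91466748462517)))
534 (array([529.37545866, 325.54842825]), [np.float32(-32.525856), np.float32(-32.706284), np.float32(-32.613457), np.float32(-33.29126)], (np.float64(124.25237133955306), np.float64(94.11233150207227)))
```

Call:
{"op": "apply_moves", "data": {"targets": [[[0,-4.8,0],[0,0,0],-1],[[0,-4.8,0],[0,0,0],-1],[[0,-4.8,0],[0,0,0],-1],[[0,-4.8,0],[0,0,0],-1],[[0,-4.8,0],[0,0,0],-1]]}}

```text
time_s: 1.5
tool_pos: [529.9, -13.8, 404.9]
ee_rot: [0.0, 0.708, 0.706, 0.0]
contact_force: [1.5, 0.5, 0.3]
gripper_width: 95.4
```

Call:
{"op": "apply_moves", "data": {"targets": [[[0,-4.8,0],[0,0,0],-1],[[0,-4.8,0],[0,0,0],-1],[[0,-4.8,0],[0,0,0],-1],[[0,-4.8,0],[0,0,0],-1],[[0,-4.8,0],[0,0,0],-1]]}}

```text
time_s: 2.0
tool_pos: [529.2, -254.1, 404.8]
ee_rot: [0.0, 0.708, 0.706, 0.0]
contact_force: [0.9, 0.4, -0.8]
gripper_width: 95.0
```

Call:
{"op": "apply_moves", "data": {"targets": [[[0,-4.8,0],[0,0,0],-1],[[0,-4.8,0],[0,0,0],-1],[[0,-4.8,0],[0,0,0],-1],[[0,-4.8,0],[0,0,0],-1],[[0,-3,0],[0,0,0],-1]]}}

```text
time_s: 2.5
tool_pos: [528.3, -477.2, 404.2]
ee_rot: [0.0, 0.708, 0.706, -0.0]
contact_force: [-0.4, 1.0, -0.9]
gripper_width: 94.9
```

Call:
{"op": "apply_moves", "data": {"targets": [[[0,0,0],[0,0,0],-1],[[0,0,0],[0,0,0],-1],[[0,0,0],[0,0,0],-1]]}}

```text
time_s: 2.8
tool_pos: [529.8, -472.3, 404.7]
ee_rot: [-0.0, 0.707, 0.707, 0.0]
contact_force: [-1.3, 0.4, 0.1]
gripper_width: 95.1
```

```bash
python3 snap.py wrist w2
```

```text
2.8 [ 529.83387692 -472.28926241  404.73150906] [-2.40822523e-04  7.07259582e-01  7.06953898e-01  1.02270642e-04] [-1.33933768  0.40502734  0.1244249 ] 95.118465785575
```

View pics/w2.png

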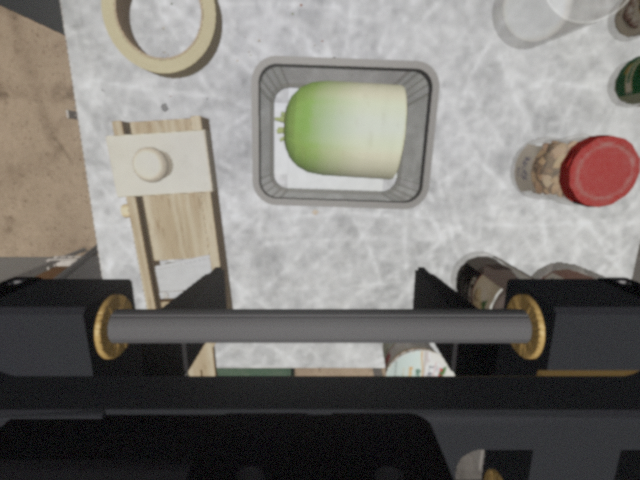

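Run:
```python
from h import *
im,d,K,V=load("w2");g=cv2.cvtColor(im,cv2.COLOR_BGR2GRAY)
hsv=cv2.cvtColor(im,cv2.COLOR_BGR2HSV)
roi=np.zeros_like(g);roi[45:225,235:455]=1
for th in (165,175):
    m=((cv2.medianBlur(g,3)<th)&(roi>0)).astype(np.uint8)
    m=cv2.morphologyEx(m,cv2.MORPH_OPEN,np.ones((5,5)))
    cs,_=cv2.findContours(m,cv2.RETR_EXTERNAL,cv2.CHAIN_APPROX_NONE);c=max(cs,key=cv2.contourArea)
    o=im.copy();cv2.drawContours(o,[c],-1,(0,0,255),1);cv2.imwrite("pics/o2.png",cv2.resize(o[30:230,220:470],None,fx=2,fy=2))
    c=c[:,0];print(th,rectfit(ray(c[:,0],c[:,1],K,V,104)[:,:2],0))
W=cloud(d,K,V);print(W[66,340],W[200,340],W[130,258],W[130,430])
```

```text
165 (array([ 548.14338639, -393.49851585]), [np.float32(-1.8554306), np.float32(-2.3457108), np.float32(-1.8801804), np.float32(-1.4390793)], (np.float64(137.12513759574904), np.float64(106.5639281809299)))
175 (array([ 545.94561159, -393.41416371]), [np.float32(-1.8402863), np.float32(-2.1820297), np.float32(-1.8148346), np.float32(-4.914009)], (np.float64(142.43544538411834), np.float64(107.57016626458608)))
[ 545.49718004 -344.93500362  104.14856541] [ 546.84741303 -442.19096486  102.83658518] [ 484.35185869 -389.21879397  104.35732   ] [ 613.58045077 -389.35320174  105.02381483]
```

View pics/o2.png

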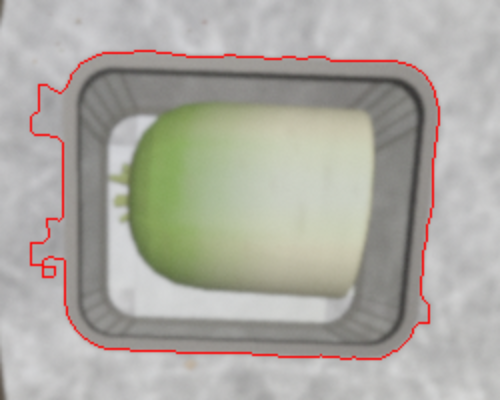

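Call:
{"op": "apply_moves", "data": {"targets": [[[0,4.8,0],[0,0,0],-1],[[0,4.8,0],[0,0,0],-1],[[0,4.8,0],[0,0,0],-1],[[0,4.8,0],[0,0,0],-1],[[0,4.8,0],[0,0,0],-1]]}}

```text
time_s: 3.35
tool_pos: [529.7, -229.7, 405.3]
ee_rot: [0.0, 0.707, 0.707, 0.0]
contact_force: [0.6, 0.2, 0.8]
gripper_width: 95.2
```

Call:
{"op": "apply_moves", "data": {"targets": [[[0,4.8,0],[0,0,0],-1],[[0,4.8,0],[0,0,0],-1],[[0,4.8,0],[0,0,0],-1],[[0,4.8,0],[0,0,0],-1],[[0,4.8,0],[0,0,0],-1]]}}

```text
time_s: 3.85
tool_pos: [529.3, 10.1, 405.4]
ee_rot: [0.0, 0.707, 0.707, 0.0]
contact_force: [1.5, -0.1, -0.4]
gripper_width: 94.9
```

Call:
{"op": "apply_moves", "data": {"targets": [[[0,4.8,0],[0,0,-0.1],-1],[[0,4.8,0],[0,0,-0.1],-1],[[0,4.8,0],[0,0,-0.1],-1],[[0,4.8,0],[0,0,-0.1],-1],[[0,4.8,0],[0,0,-0.1],-1]]}}

```text
time_s: 4.35
tool_pos: [529.0, 250.0, 405.4]
ee_rot: [0.0, 0.861, 0.509, 0.0]
contact_force: [0.3, -0.1, -0.4]
gripper_width: 95.2
```

Call:
{"op": "apply_moves", "data": {"targets": [[[0,4,-1],[0,0,-0.071],-1],[[0,3.5,-3],[0,0,0],-1],[[0,0,-4],[0,0,0],-1],[[0,0,-4],[0,0,0],-1],[[0,0,0],[0,0,0],-1]]}}

```text
time_s: 4.85
tool_pos: [528.5, 322.8, 280.8]
ee_rot: [-0.0, 0.877, 0.48, -0.004]
contact_force: [-1.0, -0.3, 0.1]
gripper_width: 95.0
```

Call:
{"op": "apply_moves", "data": {"targets": [[[0,0,0],[0,0,0],-1],[[0,0,0],[0,0,0],-1]]}}

```text
time_s: 5.05
tool_pos: [530.5, 322.6, 287.2]
ee_rot: [0.0, 0.878, 0.479, 0.002]
contact_force: [0.5, 0.4, 0.2]
gripper_width: 95.1
```

```bash
python3 snap.py wrist w3
python3 - <<'E'
from plant import arm
from scipy.spatial.transform import Rotation as R
q=arm.state()["ee_rot"];print(R.from_quat([q[1],q[2],q[3],q[0]]).as_matrix().round(4), arm.state()["joint_pos"])
E
```

```text
5.05 [530.51246101 322.6435422  287.21050675] [1.18197593e-04 8.77623667e-01 4.79347377e-01 1.66645460e-03] [0.50186964 0.3607751  0.17241082] 95.08858487943046
[[ 0.5405  0.8413  0.0033]
 [ 0.8413 -0.5406  0.0015]
 [ 0.003   0.002  -1.    ]] [ 4.39929962e-01  6.17115257e-01  1.68384077e+00 -1.00262347e-04
  8.37003316e-01  1.01109218e+00]
```

View pics/w3.png

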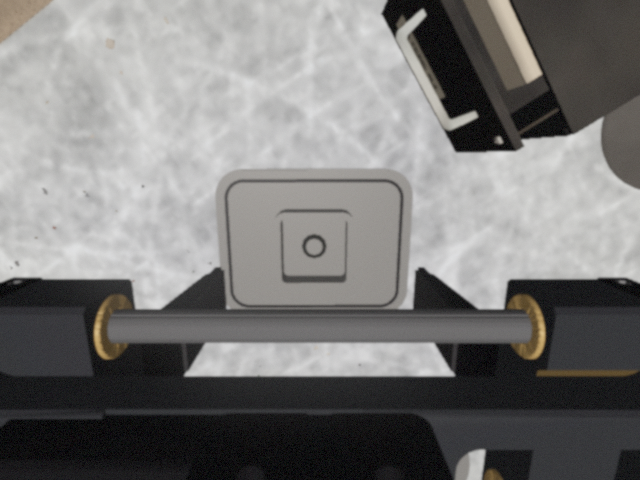

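Run:
```python
from h import *
im,d,K,V=load("w3");print(ray(314,246,K,V,17.5))
W=cloud(d,K,V);print(W[200,250],W[100,150])
```

```text
[[529.53953007 325.48840646  17.5       ]]
[509.55655882 377.75439775  16.1137783 ] [487.63341431 473.18005041   0.5504406 ]
```

Call:
{"op": "apply_moves", "data": {"targets": [[[-0.1,0.3,-2],[0,0,0],-1],[[0,0,-2],[0,0,0],-1],[[0,0,-2],[0,0,0],-1],[[0,0,-1],[0,0,0],-1],[[0,0,0],[0,0,0],-1]]}}

```text
time_s: 5.6
tool_pos: [529.4, 325.3, 214.9]
ee_rot: [0.0, 0.878, 0.479, -0.0]
contact_force: [0.2, 0.2, 0.5]
gripper_width: 95.0
```

Call:
{"op": "apply_moves", "data": {"targets": [[[0,0,0],[0,0,0],-1],[[0,0,0],[0,0,0],-1]]}}

```text
time_s: 5.8
tool_pos: [529.5, 325.5, 216.1]
ee_rot: [0.0, 0.878, 0.479, 0.001]
contact_force: [0.4, -0.3, -0.5]
gripper_width: 95.0
```

Call:
{"op": "apply_moves", "data": {"targets": [[[0,0,-0.9],[0,0,0],-1],[[0,0,0],[0,0,0],-1],[[0,0,0],[0,0,0],1],[[0,0,0],[0,0,0],1],[[0,0,0],[0,0,0],1]]}}

```text
time_s: 6.3
tool_pos: [529.2, 325.4, 205.7]
ee_rot: [0.0, 0.878, 0.479, -0.0]
contact_force: [0.4, 1.0, -0.4]
gripper_width: 76.6
```

Call:
{"op": "apply_moves", "data": {"targets": [[[0,0,0],[0,0,0],1],[[0,0,0],[0,0,0],1],[[0,0,0],[0,0,0],1],[[0,0,0],[0,0,0],1]]}}

```text
time_s: 6.7
tool_pos: [529.2, 325.4, 205.7]
ee_rot: [0.0, 0.878, 0.479, -0.0]
contact_force: [-0.7, -0.4, -0.5]
gripper_width: 53.8
```

Call:
{"op": "apply_moves", "data": {"targets": [[[0,0,1.5],[0,0,0],1],[[0,0,3],[0,0,0],1],[[0,0,4],[0,0,0],1],[[0,0,4],[0,0,0],1],[[0,0,4],[0,0,0],1]]}}

```text
time_s: 7.2
tool_pos: [528.9, 325.2, 373.4]
ee_rot: [0.0, 0.878, 0.479, 0.0]
contact_force: [-0.1, 0.6, -1.7]
gripper_width: 53.7
```

Call:
{"op": "apply_moves", "data": {"targets": [[[0,-1,3.5],[0,0,0],1],[[0,-2,1.5],[0,0,0],1],[[0,-3,0],[0,0,0.05],1],[[0.2,-4,0],[0,0,0.1],1],[[0.2,-4,0],[0,0,0.1],1]]}}

```text
time_s: 7.7
tool_pos: [532.6, 184.3, 422.0]
ee_rot: [0.0, 0.81, 0.587, 0.0]
contact_force: [1.1, 0.5, -0.7]
gripper_width: 53.8
```

Call:
{"op": "apply_moves", "data": {"targets": [[[0.2,-4,0],[0,0,0.1],1],[[0.2,-4,0],[0,0,0.1],1],[[0.2,-4,0],[0,0,0.088],1],[[0.2,-4,0],[0,0,0],1],[[0.2,-4,0],[0,0,0],1]]}}

```text
time_s: 8.2
tool_pos: [542.7, -16.1, 421.9]
ee_rot: [0.0, 0.719, 0.695, 0.0]
contact_force: [1.2, -0.1, -0.7]
gripper_width: 53.7
```

Call:
{"op": "apply_moves", "data": {"targets": [[[0.2,-4,0],[0,0,0],1],[[0.2,-4,0],[0,0,0],1],[[0.1,-4,0],[0,0,0],1],[[0,-4,0],[0,0,0],1],[[0,-4,0],[0,0,0],1]]}}

```text
time_s: 8.7
tool_pos: [547.7, -216.1, 421.9]
ee_rot: [0.0, 0.719, 0.695, 0.0]
contact_force: [0.5, 0.2, -0.5]
gripper_width: 53.7
```

Call:
{"op": "apply_moves", "data": {"targets": [[[0,-4,0],[0,0,0],1],[[0,-3,0],[0,0,0],1],[[0,-2,0],[0,0,0],1],[[0,-1,0],[0,0,0],1],[[0,0,0],[0,0,0],1]]}}

```text
time_s: 9.2
tool_pos: [548.1, -314.9, 420.9]
ee_rot: [-0.0, 0.719, 0.695, 0.0]
contact_force: [-0.6, -0.1, -0.9]
gripper_width: 53.7
```

```bash
python3 snap.py wrist w4; python3 snap.py side s4
```

```text
9.2 [ 548.12886878 -314.92599958  420.8949515 ] [-1.60867554e-05  7.18952550e-01  6.95059155e-01  3.06725344e-05] [-0.64540708 -0.13714176 -0.88687176] 53.735929435964024
9.25 [ 548.23326443 -314.02137368  420.86825704] [-1.66663719e-04  7.18700582e-01  6.95319663e-01  1.10433899e-04] [-0.62861299 -0.00242337 -0.63594443] 53.3633080171505
```

View pics/w4.png

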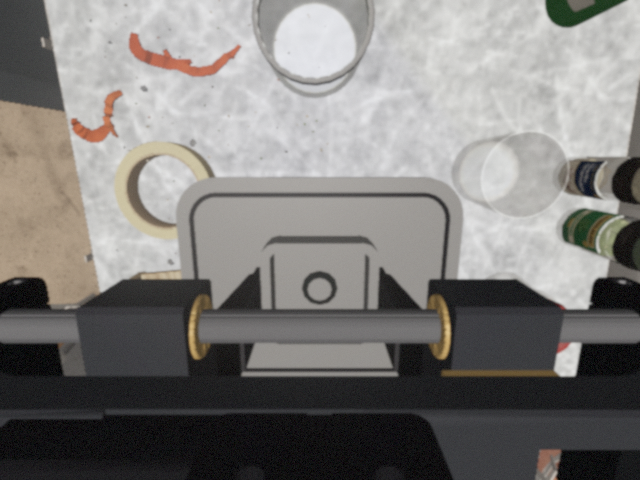

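View pics/s4.png

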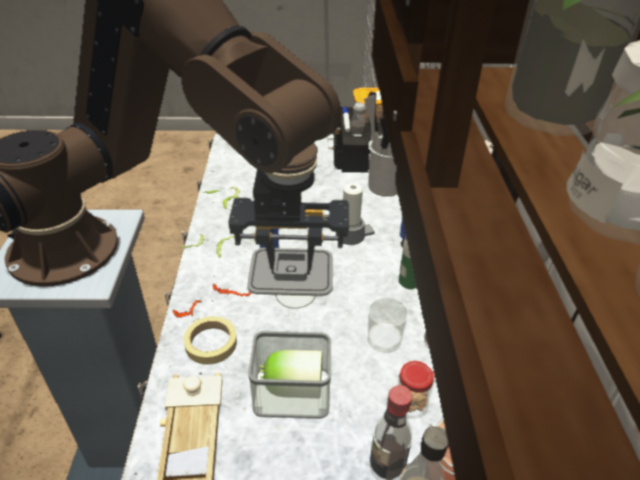

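Run:
```python
from h import *
im,d,K,V=load("w4");print("valve",ray(319,288,K,V,232.7))
# flange left/right edges & top edge at z=230
g=cv2.cvtColor(im,cv2.COLOR_BGR2GRAY)
W=cloud(d,K,V);print(W[215,320],W[215,220],W[215,420])
m=((np.abs(W[...,2]-230)<8)).astype(np.uint8)
ys,xs=np.where(m[185:260]);ys+=185
cs,_=cv2.findContours(m,cv2.RETR_EXTERNAL,cv2.CHAIN_APPROX_NONE);c=max(cs,key=cv2.contourArea)[:,0]
P=ray(c[:,0],c[:,1],K,V,229)
for sel,nm in [((c[:,1]<182)&(abs(c[:,0]-320)<90),"top"),((c[:,0]<200)&(c[:,1]>210)&(c[:,1]<265),"left"),((c[:,0]>440)&(c[:,1]>210)&(c[:,1]<265),"right")]:
    q=P[sel][:,:2].astype(np.float32);print(nm,len(q),cv2.fitLine(q,cv2.DIST_HUBER,0,.01,.01).ravel())
```

```text
valve [[ 548.70546414 -314.96551613  232.7       ]]
[ 550.445901   -278.07393284  231.40410038] [ 502.19932639 -276.46404859  231.24528543] [ 598.34981202 -279.52953397  232.4118537 ]
top 179 [ 9.9942297e-01 -3.3966698e-02  5.5104718e+02 -2.6016367e+02]
left 54 [ 3.7757438e-02  9.9928695e-01  4.7959457e+02 -2.8653906e+02]
right 54 [ 2.9956225e-02  9.9955124e-01  6.1994110e+02 -2.9361957e+02]
```

Call:
{"op": "apply_moves", "data": {"targets": [[[0,-3,0],[0,0,0],1],[[0,-3,-1],[0,0,0],1],[[0,-1.9,-2],[0,0,0],1],[[0,0,-2],[0,0,0],1],[[0,0,-2],[0,0,0],1]]}}

```text
time_s: 9.8
tool_pos: [548.5, -392.7, 350.1]
ee_rot: [-0.0, 0.718, 0.696, 0.0]
contact_force: [0.4, 0.8, -1.0]
gripper_width: 54.0
```

Call:
{"op": "apply_moves", "data": {"targets": [[[0,0,0],[0,0,0],1],[[0,0,0],[0,0,0],1],[[0,0,0],[0,0,0],1]]}}

```text
time_s: 10.1
tool_pos: [548.7, -393.0, 352.2]
ee_rot: [0.001, 0.718, 0.696, 0.0]
contact_force: [0.2, -0.5, -0.5]
gripper_width: 53.7
```

Call:
{"op": "apply_moves", "data": {"targets": [[[-0.1,-0.05,-1],[0,0,0],1],[[0,0,-1],[0,0,0],1],[[0,0,-1],[0,0,0],1],[[0,0,-0.8],[0,0,0],1],[[0,0,0],[0,0,0],1]]}}

```text
time_s: 10.6
tool_pos: [547.1, -394.0, 311.0]
ee_rot: [-0.001, 0.719, 0.695, -0.0]
contact_force: [0.3, -1.1, -1.5]
gripper_width: 53.9
```

Call:
{"op": "apply_moves", "data": {"targets": [[[0,0,0],[0,0,0],1],[[0,0,0],[0,0,0],1]]}}

```text
time_s: 10.8
tool_pos: [547.3, -394.2, 313.1]
ee_rot: [0.0, 0.719, 0.695, 0.0]
contact_force: [0.5, -0.4, -1.4]
gripper_width: 53.7
```

```bash
python3 snap.py side s5; python3 snap.py scene c5
python3 - <<'E'
from h import *
a=load("s5")[0][310:430,230:350];b=load("c5")[0][240:360,375:495]
cv2.imwrite("pics/o5.png",np.hstack([cv2.resize(a,(400,400),interpolation=2),cv2.resize(b,(400,400),interpolation=2)]))
E
```

```text
10.8 [ 547.32953545 -394.15050997  313.09912187] [3.10997301e-04 7.18696916e-01 6.95323408e-01 6.74922921e-05] [ 0.45270423 -0.36139884 -1.44380889] 53.688853859309965
10.85 [ 547.32512157 -394.13442915  313.19518832] [4.09415122e-04 7.18690315e-01 6.95330181e-01 4.88486555e-05] [-0.19479578  0.60124703  0.28620018] 53.74092004548662
```

View pics/o5.png

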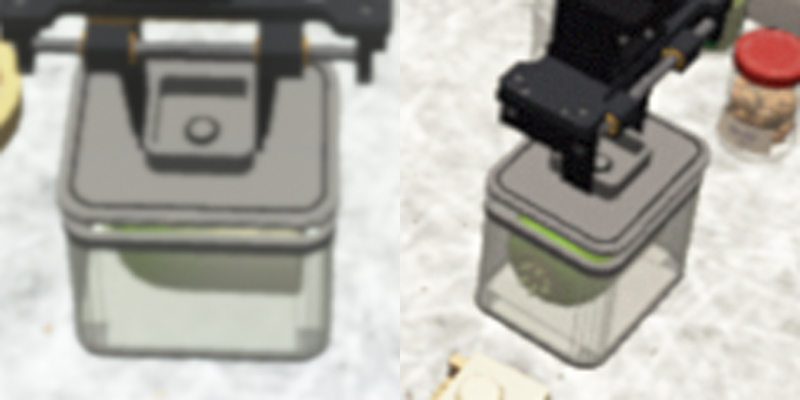

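Call:
{"op": "apply_moves", "data": {"targets": [[[0,0.05,-0.3],[0,0,0],1],[[0,0,-0.3],[0,0,0],1],[[0,0,-0.3],[0,0,0],1],[[0,0,0],[0,0,0],1]]}}

```text
time_s: 11.3
tool_pos: [547.2, -393.5, 303.2]
ee_rot: [-0.0, 0.719, 0.695, -0.0]
contact_force: [-0.8, 1.0, -1.4]
gripper_width: 54.0
```

Call:
{"op": "apply_moves", "data": {"targets": [[[0,0,-0.2],[0,0,0],1],[[0,0,-0.2],[0,0,0],1],[[0,0,0],[0,0,0],1]]}}

```text
time_s: 11.6
tool_pos: [547.3, -393.6, 299.8]
ee_rot: [0.0, 0.719, 0.695, 0.0]
contact_force: [0.8, -0.4, -0.9]
gripper_width: 53.9
```

No resistance yet. I'll press the last bit down gently.

Call:
{"op": "apply_moves", "data": {"targets": [[[0,0,-0.1],[0,0,0],1],[[0,0,0],[0,0,0],1],[[0,0,0],[0,0,0],1]]}}

```text
time_s: 11.9
tool_pos: [547.2, -393.5, 299.7]
ee_rot: [0.0, 0.719, 0.695, -0.0]
contact_force: [-1.4, 2.7, 7.5]
gripper_width: 53.5
```

Call:
{"op": "apply_moves", "data": {"targets": [[[0,0,-0.1],[0,0,0],1],[[0,0,0],[0,0,0],1],[[0,0,0],[0,0,0],1]]}}

```text
time_s: 12.2
tool_pos: [547.1, -393.4, 299.7]
ee_rot: [0.001, 0.719, 0.695, -0.0]
contact_force: [-4.2, 4.5, 15.5]
gripper_width: 53.5
```

Call:
{"op": "apply_moves", "data": {"targets": [[[0,0,0],[0,0,0],-1],[[0,0,0],[0,0,0],-1],[[0,0,0],[0,0,0],-1],[[0,0,0],[0,0,0],-1],[[0,0,0],[0,0,0],-1]]}}

```text
time_s: 12.7
tool_pos: [548.1, -393.9, 299.6]
ee_rot: [0.003, 0.719, 0.695, 0.001]
contact_force: [4.6, -0.2, 8.6]
gripper_width: 88.2
```

Call:
{"op": "apply_moves", "data": {"targets": [[[0,0,2],[0,0,0],-1],[[0,0,3],[0,0,0],-1],[[0,0,3],[0,0,0],-1],[[0,-4,2],[0,0,0],-1],[[0,-4,0],[0,0,0],-1]]}}

```text
time_s: 13.2
tool_pos: [547.6, -473.8, 402.3]
ee_rot: [0.003, 0.718, 0.696, 0.0]
contact_force: [0.6, -0.2, 1.3]
gripper_width: 95.1
```

Call:
{"op": "apply_moves", "data": {"targets": [[[0,-1,0],[0,0,0.033],-1],[[0,0,0],[0,0,0],-1],[[0,0,0],[0,0,0],-1]]}}

```text
time_s: 13.5
tool_pos: [547.2, -483.2, 397.4]
ee_rot: [-0.0, 0.707, 0.707, 0.0]
contact_force: [0.0, -0.1, -0.5]
gripper_width: 95.1
```

```bash
python3 snap.py wrist w6; python3 snap.py side s6; python3 snap.py scene c6
python3 - <<'E'
from h import *
a=load("s6")[0][310:430,230:350];b=load("c6")[0][240:360,375:495]
cv2.imwrite("pics/o6.png",np.hstack([cv2.resize(a,(400,400),interpolation=2),cv2.resize(b,(400,400),interpolation=2)]))
E
```

```text
13.5 [ 547.21625055 -483.16016019  397.43912491] [-3.11367719e-04  7.07438966e-01  7.06774361e-01  1.21924652e-04] [ 0.02174511 -0.12746613 -0.54060456] 95.14302670876481
13.55 [ 547.38996666 -482.77739919  397.65115747] [-2.13963742e-04  7.07223261e-01  7.06990240e-01  1.21469288e-04] [-0.10281289 -0.31115928 -0.32045519] 94.97930084057076
13.6 [ 547.5092445  -482.59980326  397.77405517] [-1.43432213e-04  7.07047109e-01  7.07166429e-01  8.45819014e-05] [ 0.42540896  0.92328665 -0.29520982] 95.36017654471853
```

View pics/o6.png

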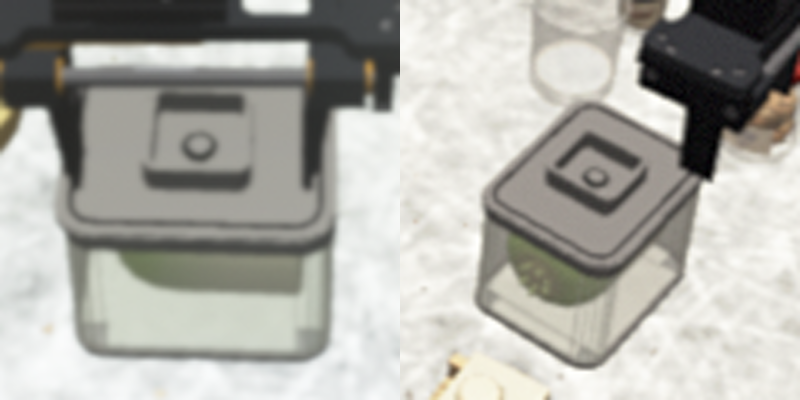

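View pics/w6.png

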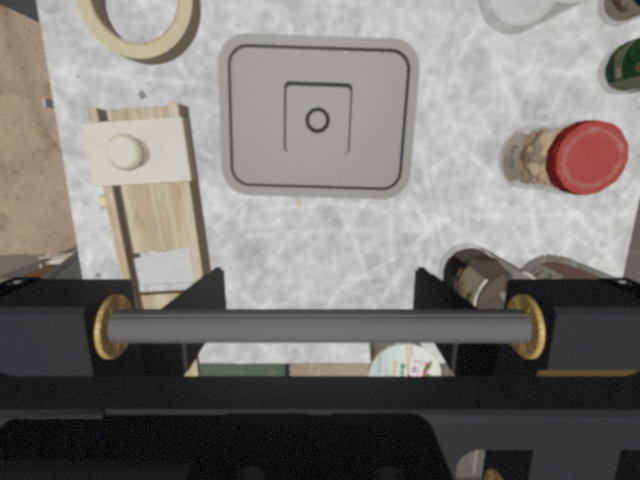

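Run:
```python
from h import *
im,d,K,V=load("w6");g=cv2.cvtColor(im,cv2.COLOR_BGR2GRAY)
p=g[100:142,295:342];m=(p<100).astype(np.uint8)
ys,xs=np.where(m);pts=np.stack([xs+295,ys+100],1).astype(np.float32)
cs,_=cv2.findContours(m,cv2.RETR_EXTERNAL,cv2.CHAIN_APPROX_NONE)
for c in cs:
  if len(c)>15:
    e=cv2.fitEllipse(c);u=e[0][0]+295;v=e[0][1]+100;print(e[1],u,v,ray(u,v,K,V,111.5))
W=cloud(d,K,V)
Q=np.concatenate([W[50:180:3,232:275:3].reshape(-1,3),W[50:180:3,362:405:3].reshape(-1,3)])
A=np.c_[Q[:,:2]-[548,-393.5],np.ones(len(Q))];print(np.linalg.lstsq(A,Q[:,2],rcond=None)[0])
m=(np.abs(W[...,2]-109)<8).astype(np.uint8);m[:, :210]=0;m[:,430:]=0;m[215:]=0
cs,_=cv2.findContours(m,cv2.RETR_EXTERNAL,cv2.CHAIN_APPROX_NONE);c=max(cs,key=cv2.contourArea)[:,0]
print(rectfit(ray(c[:,0],c[:,1],K,V,108)[:,:2],-2))
# pump from wrist0
im,d,K,V=load("wrist0");W=cloud(d,K,V)
hs=cv2.cvtColor(im,cv2.COLOR_BGR2HSV)
m=((W[...,2]>135)&(W[...,2]<160)).astype(np.uint8);m[:120]=0;m[230:]=0;m[:,:340]=0;m[:,450:]=0
cs,_=cv2.findContours(m,cv2.RETR_EXTERNAL,cv2.CHAIN_APPROX_NONE);c=max(cs,key=cv2.contourArea)[:,0]
P=ray(c[:,0],c[:,1],K,V,144)[:,:2].astype(np.float32);print("pumptop",len(c),cv2.fitEllipse(P),np.nanmedian(W[m>0],0))
```

```text
(22.276521682739258, 24.07436752319336) 317.1347427368164 119.8370418548584 [[ 546.37333181 -394.07394735  111.5       ]]
 ** On entry to DLASCL parameter number  4 had an illegal value
 ** On entry to DLASCL parameter number  4 had an illegal valueTraceback (most recent call last):
  File "<stdin>", line 11, in <module>
    x, resids, rank, s = _umath_linalg.lstsq(a, b, rcond,
                         ~~~~~~~~~~~~~~~~~~~^^^^^^^^^^^^^
                                             signature=signature)
                                             ^^^^^^^^^^^^^^^^^^^^
    raise LinAlgError("SVD did not converge in Linear Least Squares")
numpy.linalg.LinAlgError: SVD did not converge in Linear Least Squares
```

Run:
```python
from h import *
im,d,K,V=load("w6")
W=cloud(d,K,V)
Q=np.concatenate([W[50:180:3,232:275:3].reshape(-1,3),W[50:180:3,362:405:3].reshape(-1,3)]);Q=Q[np.isfinite(Q[:,2])]
A=np.c_[Q[:,:2]-[548,-393.5],np.ones(len(Q))];print(np.linalg.lstsq(A,Q[:,2],rcond=None)[0])
m=(np.abs(W[...,2]-109)<8).astype(np.uint8);m[:, :210]=0;m[:,430:]=0;m[215:]=0
cs,_=cv2.findContours(m,cv2.RETR_EXTERNAL,cv2.CHAIN_APPROX_NONE);c=max(cs,key=cv2.contourArea)[:,0]
print(rectfit(ray(c[:,0],c[:,1],K,V,108)[:,:2],-2))
im,d,K,V=load("wrist0");W=cloud(d,K,V)
m=((W[...,2]>135)&(W[...,2]<160)).astype(np.uint8);m[:120]=0;m[230:]=0;m[:,:340]=0;m[:,450:]=0
cs,_=cv2.findContours(m,cv2.RETR_EXTERNAL,cv2.CHAIN_APPROX_NONE);c=max(cs,key=cv2.contourArea)[:,0]
P=ray(c[:,0],c[:,1],K,V,144)[:,:2].astype(np.float32);print("pumptop",len(c),cv2.fitEllipse(P),np.nanmedian(W[m>0],0))
```

```text
[-1.36221279e-03 -6.08683681e-04  1.10240105e+02]
(array([ 546.5933056 , -394.04608154]), [np.float32(-1.8498535), np.float32(-1.846756), np.float32(-1.8097916), np.float32(-1.8786469)], (np.float64(139.8275600313874), np.float64(109.70294472221258)))
pumptop 186 ((677.1475219726562, 53.394256591796875), (42.20539855957031, 42.92108917236328), 79.02765655517578) [676.87786565  53.91106908 144.7479973 ]
```

```bash
python3 snap.py wrist w7
python3 - <<'E'
from h import *
im,d,K,V=load("w7");g=cv2.cvtColor(im,cv2.COLOR_BGR2GRAY)
p=g[100:142,295:342];m=(p<100).astype(np.uint8)
cs,_=cv2.findContours(m,cv2.RETR_EXTERNAL,cv2.CHAIN_APPROX_NONE)
for c in cs:
  if len(c)>15:
    e=cv2.fitEllipse(c);u=e[0][0]+295;v=e[0][1]+100;print(e[1],u,v,ray(u,v,K,V,111.5))
W=cloud(d,K,V)
m=(np.abs(W[...,2]-109)<8).astype(np.uint8);m[:, :210]=0;m[:,430:]=0;m[215:]=0
cs,_=cv2.findContours(m,cv2.RETR_EXTERNAL,cv2.CHAIN_APPROX_NONE);c=max(cs,key=cv2.contourArea)[:,0]
print(rectfit(ray(c[:,0],c[:,1],K,V,108)[:,:2],-2))
print(V[:3,:3].round(4), -V[:3,:3].T@V[:3,3])
E
```

```text
13.65 [ 547.54682147 -482.58437116  397.93710897] [-9.08798568e-07  7.06950625e-01  7.07262898e-01  8.14295221e-05] [-0.03949512  0.03757154 -0.8143104 ] 94.8748435988123
(22.388843536376953, 23.70449447631836) 316.77344512939453 120.57301902770996 [[ 546.41423883 -394.08245827  111.5       ]]
(array([ 546.58798769, -394.0819082 ]), [np.float32(-1.8023834), np.float32(-1.8607407), np.float32(-1.7986221), np.float32(-1.9057007)], (np.float64(139.8415204994467), np.float64(109.75275880419304)))
[[ 1.000e+00  2.000e-04 -6.000e-04]
 [ 4.000e-04 -9.714e-01  2.375e-01]
 [-6.000e-04 -2.375e-01 -9.714e-01]] [ 548.29082933 -417.03940354  379.1424019 ]
```

Run:
```python
from h import *
im,d,K,V=load("wrist0");W=cloud(d,K,V)
print("b1 top",ray(590,222,K,V,138),"base",ray(492,200,K,V,15));print("b2",ray(140,288,K,V,138),ray(200,245,K,V,15))
print("pump base",ray(375,165,K,V,44))
im,d,K,V=load("scene0");W=cloud(d,K,V)
for u,v in[(358,171),(297,235),(395,180),(393,210),(320,186)]:print(u,v,W[v,u])
```

```text
b1 top [[815.22407379  19.06443753 138.        ]] base [[803.97414718  19.07703098  15.        ]]
b2 [[493.48477609 -30.29276794 138.        ]] [[497.74177434 -29.05794458  15.        ]]
pump base [[677.22169611  55.40764612  44.        ]]
358 171 [810.52811004  19.09529798 134.86541584]
297 235 [482.98093912 -35.67813883 138.82207946]
395 180 [ 793.12299521 -116.90246888  171.24109081]
393 210 [ 781.20945395 -125.31045973   80.65186937]
320 186 [674.14154245  47.43090132 145.63087377]
```

Call:
{"op": "apply_moves", "data": {"targets": [[[1,4.4,0],[0,0,0],-1],[[1,4.4,0],[0,0,0],-1],[[1,4.4,0],[0,0,0],-1],[[1,4.4,0],[0,0,0],-1],[[1,4.4,0],[0,0,0],-1]]}}

```text
time_s: 14.2
tool_pos: [597.3, -261.1, 398.1]
ee_rot: [0.0, 0.707, 0.707, 0.0]
contact_force: [0.9, -0.7, 0.5]
gripper_width: 95.3
```

Call:
{"op": "apply_moves", "data": {"targets": [[[1,4.4,0],[0,0,0],-1],[[1,4.4,0],[0,0,0],-1],[[1,4.4,0],[0,0,0],-1],[[1,4.4,0],[0,0,0],-1],[[1,4.4,0],[0,0,0],-1]]}}

```text
time_s: 14.7
tool_pos: [647.2, -41.1, 398.2]
ee_rot: [0.0, 0.707, 0.707, 0.0]
contact_force: [-0.2, -0.8, -0.2]
gripper_width: 95.1
```

Call:
{"op": "apply_moves", "data": {"targets": [[[1,2,0],[0,0,0],-1],[[1,0,0],[0,0,0],-1],[[1,0,0],[0,0,0],-1],[[0,0,0],[0,0,0],-1],[[0,0,0],[0,0,0],-1]]}}

```text
time_s: 15.2
tool_pos: [677.2, -24.7, 397.5]
ee_rot: [-0.0, 0.708, 0.707, -0.0]
contact_force: [0.3, 0.9, -0.1]
gripper_width: 94.9
```

```bash
python3 snap.py wrist w8
```

```text
15.2 [677.18750781 -24.70466962 397.46721444] [-1.42302746e-04  7.07584416e-01  7.06628793e-01 -1.49609329e-04] [ 0.30231224  0.93650242 -0.096028  ] 94.8757070905497
```

View pics/w8.png

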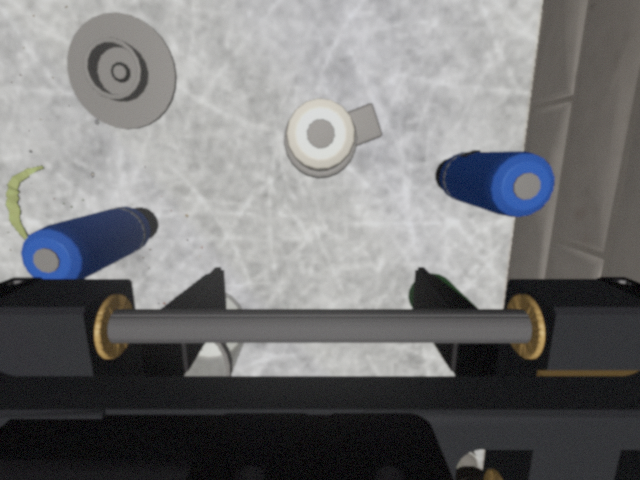

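Run:
```python
from h import *
im,d,K,V=load("w8");W=cloud(d,K,V)
m=((W[...,2]>135)&(W[...,2]<160)).astype(np.uint8);m[:80]=0;m[190:]=0;m[:,:270]=0;m[:,370:]=0
cs,_=cv2.findContours(m,cv2.RETR_EXTERNAL,cv2.CHAIN_APPROX_NONE);c=max(cs,key=cv2.contourArea)[:,0]
P=ray(c[:,0],c[:,1],K,V,144)[:,:2].astype(np.float32);print("pumptop",len(c),cv2.fitEllipse(P),np.nanmedian(W[m>0],0))
print(ray(320,134,K,V,144))
```

```text
pumptop 197 ((678.662841796875, 52.618892669677734), (42.106788635253906, 42.26328659057617), 72.2260971069336) [678.33325814  52.86697333 144.84283389]
[[678.30897282  52.87579058 144.        ]]
```

Call:
{"op": "apply_moves", "data": {"targets": [[[0.1,4,0],[0,0,0],-1],[[0,3.7,0],[0,0,0],-1],[[0,0,-2],[0,0,0],-1],[[0,0,0],[0,0,0],-1],[[0,0,0],[0,0,0],-1]]}}

```text
time_s: 15.75
tool_pos: [678.2, 52.6, 377.9]
ee_rot: [-0.0, 0.707, 0.707, -0.0]
contact_force: [0.9, -0.6, 0.8]
gripper_width: 95.5
```

Call:
{"op": "apply_moves", "data": {"targets": [[[0,0,0],[0,0,0],-1],[[0,0,0],[0,0,0],-1]]}}

```text
time_s: 15.95
tool_pos: [678.3, 52.6, 378.5]
ee_rot: [0.0, 0.707, 0.707, 0.0]
contact_force: [-0.5, 0.1, -0.0]
gripper_width: 95.1
```

Centred. I'll descend to TCP 272, about 106 mm.

Call:
{"op": "apply_moves", "data": {"targets": [[[0,0,-3],[0,0,0],-1],[[0,0,-3],[0,0,0],-1],[[0,0,-2.5],[0,0,0],-1],[[0,0,-2],[0,0,0],-1],[[0,0,0],[0,0,0],-1]]}}

```text
time_s: 16.45
tool_pos: [677.9, 53.0, 270.5]
ee_rot: [-0.001, 0.707, 0.707, -0.001]
contact_force: [-0.0, -0.8, 0.5]
gripper_width: 95.0
```

Call:
{"op": "apply_moves", "data": {"targets": [[[0,0,0],[0,0,0],-1],[[0,0,0],[0,0,0],-1],[[0,0,0],[0,0,0],0.1],[[0,0,0],[0,0,0],0.1],[[0,0,0],[0,0,0],0.1]]}}

```text
time_s: 16.95
tool_pos: [678.3, 53.5, 273.3]
ee_rot: [0.0, 0.707, 0.707, 0.0]
contact_force: [0.6, -0.6, -0.2]
gripper_width: 76.4
```

Call:
{"op": "apply_moves", "data": {"targets": [[[0,0,0],[0,0,0],1],[[0,0,0],[0,0,0],1],[[0,0,0],[0,0,0],1],[[0,0,0],[0,0,0],1],[[0,0,0],[0,0,0],1]]}}

```text
time_s: 17.45
tool_pos: [678.3, 53.5, 272.7]
ee_rot: [0.0, 0.707, 0.707, 0.0]
contact_force: [0.1, 0.0, -0.5]
gripper_width: 46.0
```

Call:
{"op": "apply_moves", "data": {"targets": [[[0,0,0],[0,0,0],1],[[0,0,0],[0,0,0],1]]}}

```text
time_s: 17.65
tool_pos: [678.3, 53.5, 272.7]
ee_rot: [0.0, 0.707, 0.707, 0.0]
contact_force: [0.0, 0.2, -0.7]
gripper_width: 45.8
```

Call:
{"op": "apply_moves", "data": {"targets": [[[0,0,1],[0,0,0],1],[[0,0,2],[0,0,0],1],[[0,0,2],[0,0,0],1],[[0,0,3],[0,0,0],1],[[0,0,3],[0,0,0],1]]}}

```text
time_s: 18.15
tool_pos: [678.0, 53.4, 384.1]
ee_rot: [-0.0, 0.707, 0.707, -0.0]
contact_force: [1.0, 0.2, -1.8]
gripper_width: 45.3
```

Call:
{"op": "apply_moves", "data": {"targets": [[[0,0,3],[0,0,0],1],[[0,0,2],[0,0,0],1],[[0,0,0],[0,0,0],1],[[-1,-3,0],[0,0,0],1],[[-1,-3,0],[0,0,0],1]]}}

```text
time_s: 18.65
tool_pos: [657.8, -6.6, 431.4]
ee_rot: [-0.001, 0.707, 0.708, -0.001]
contact_force: [0.1, -0.1, -2.5]
gripper_width: 45.6
```

Call:
{"op": "apply_moves", "data": {"targets": [[[-1,-3.5,0],[0,0,0],1],[[-1,-3.5,0],[0,0,0],1],[[-1,-3.5,0],[0,0,0],1],[[-1,-3.5,0],[0,0,0],1],[[-1,-3.5,0],[0,0,0],1]]}}

```text
time_s: 19.15
tool_pos: [607.5, -182.9, 431.5]
ee_rot: [-0.001, 0.707, 0.707, -0.0]
contact_force: [0.2, 0.3, -2.0]
gripper_width: 45.5
```

Call:
{"op": "apply_moves", "data": {"targets": [[[-1,-3.5,0],[0,0,0],1],[[-1,-3.5,0],[0,0,0],1],[[-1,-3.5,0],[0,0,0],1],[[-1,-3.5,0],[0,0,0],1],[[-1,-3,0],[0,0,0],1]]}}

```text
time_s: 19.65
tool_pos: [557.5, -353.2, 431.3]
ee_rot: [-0.001, 0.707, 0.707, -0.0]
contact_force: [1.0, 0.8, -3.0]
gripper_width: 45.8
```

Call:
{"op": "apply_moves", "data": {"targets": [[[-1,-3,0],[0,0,0],1],[[-0.2,-1,0],[0,0,0],1],[[0,0,0],[0,0,0],1],[[0,0,0],[0,0,0],1],[[0,0,0],[0,0,0],1]]}}

```text
time_s: 20.15
tool_pos: [546.8, -390.4, 432.6]
ee_rot: [-0.0, 0.707, 0.708, 0.0]
contact_force: [0.8, 0.1, -2.7]
gripper_width: 45.4
```

```bash
python3 snap.py wrist w9; python3 snap.py side s9; python3 snap.py scene c9
```

```text
20.15 [ 546.75357116 -390.35040472  432.55723966] [-2.45442200e-04  7.06673063e-01  7.07540184e-01  1.04633230e-04] [ 0.84344244  0.11185812 -2.65012773] 45.35155244979678
20.2 [ 546.75926844 -390.37144911  432.710599  ] [-1.01205465e-04  7.06619073e-01  7.07594140e-01  9.09277883e-05] [ 1.20134356  0.0835829  -2.19302701] 45.52161687445797
20.25 [ 546.72487933 -390.46405045  432.82455393] [1.23841321e-06 7.06649813e-01 7.07563444e-01 1.18386673e-04] [ 0.8398914  -0.15916044 -2.3477419 ] 45.93455012640834
```

View pics/w9.png

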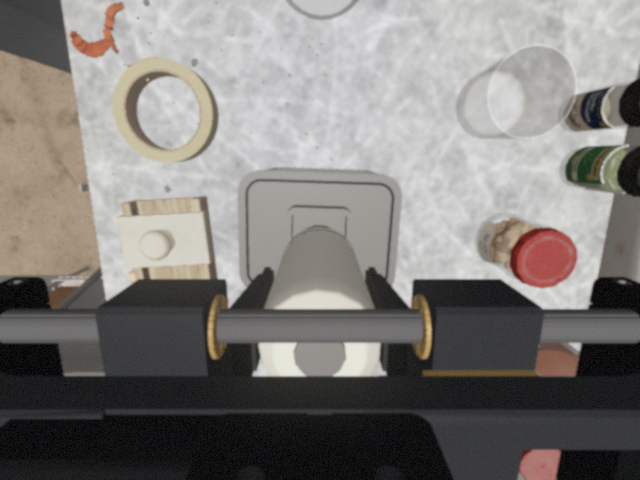

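View pics/s9.png

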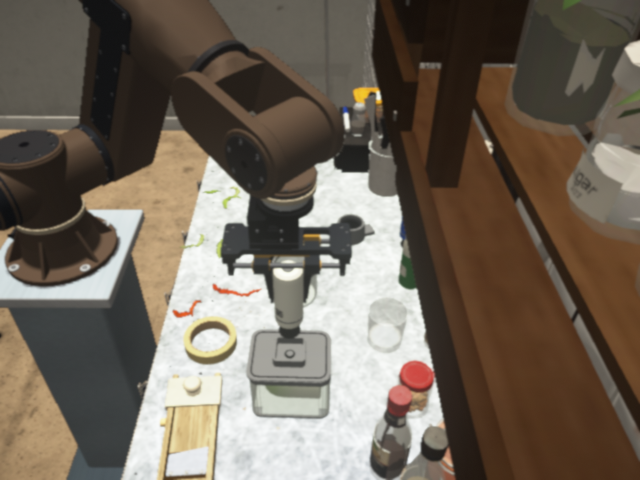

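View pics/c9.png

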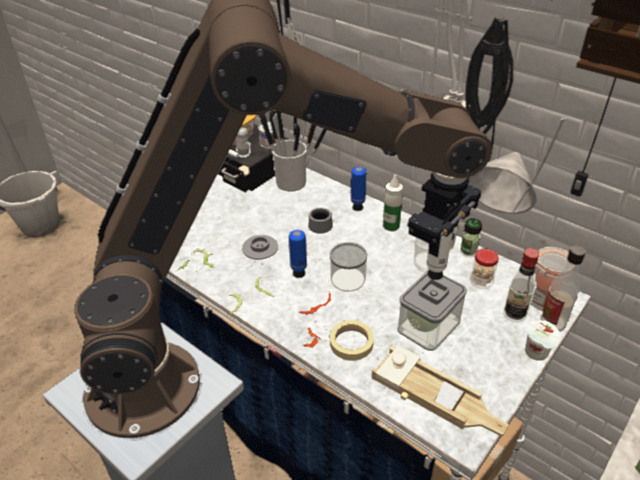

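Run:
```python
from h import *
a=load("s9")[0][250:390,240:340];b=load("c9")[0][220:340,385:485]
cv2.imwrite("pics/o9.png",np.hstack([cv2.resize(a,(400,560),interpolation=2),cv2.resize(b,(400,480),interpolation=2)[:,:] if 0 else cv2.copyMakeBorder(cv2.resize(b,(400,480),interpolation=2),0,80,0,0,cv2.BORDER_CONSTANT)]))
```

```text
(no output)
```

View pics/o9.png

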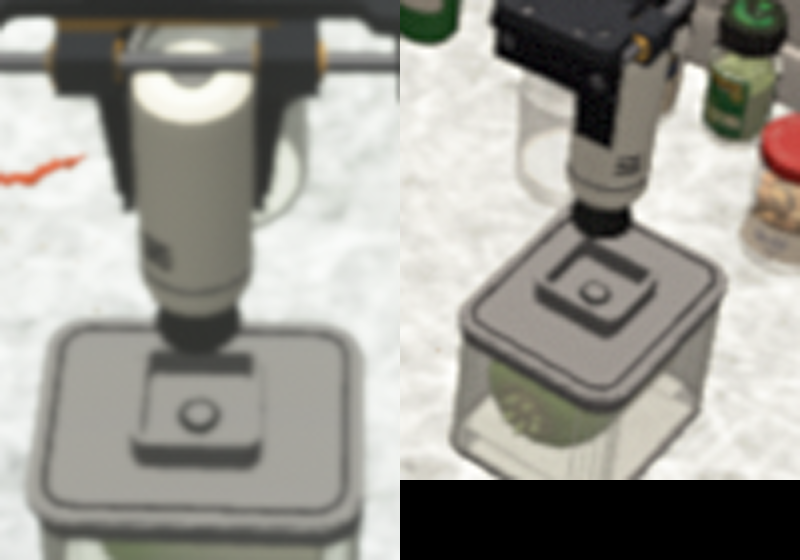

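Run:
```python
from h import *
def tri(a,b):
    A=[];B=[]
    for n,(u,v) in(("s9",a),("c9",b)):
        _,_,K,V=load(n);M=K@V[:3];x=cv2.triangulatePoints
        A.append(M);B.append(np.array([[u],[v]],float))
    X=cv2.triangulatePoints(A[0],A[1],B[0],B[1]).ravel();return X[:3]/X[3]
print("lip",tri((290,333),(435.75,274.25)),"valve",tri((290,353.75),(433.75,293)))
for n,l,v in(("s9",(290,333),(290,353.75)),("c9",(435.75,274.25),(433.75,293))):
    _,_,K,V=load(n);print(n,ray(*l,K,V,166),ray(*v,K,V,111.5))
```

```text
lip [ 549.40519846 -392.38128042  163.63600275] valve [ 547.73016979 -394.03695552  108.99550588]
s9 [[ 548.89925361 -397.40030807  166.        ]] [[ 547.77910596 -396.28703893  111.5       ]]
c9 [[ 548.92158889 -391.41300948  166.        ]] [[ 545.59157564 -394.93356397  111.5       ]]
```

Call:
{"op": "apply_moves", "data": {"targets": [[[-0.1,-0.3,-1],[0,0,0],1],[[0,0,-1.3],[0,0,0],1],[[0,0,-1],[0,0,0],1],[[0,0,0],[0,0,0],1],[[0,0,0],[0,0,0],1]]}}

```text
time_s: 20.8
tool_pos: [545.3, -394.7, 399.3]
ee_rot: [-0.0, 0.707, 0.707, 0.0]
contact_force: [0.3, -0.9, -2.2]
gripper_width: 45.4
```

```bash
python3 snap.py side s10; python3 snap.py scene c10;python3 - <<'E'
from h import *
a=load("s10")[0][300:370,255:325];b=load("c10")[0][255:325,400:470]
cv2.imwrite("pics/o10.png",np.hstack([cv2.resize(a,(400,400),interpolation=2),cv2.resize(b,(400,400),interpolation=2)]))
E
```

```text
20.8 [ 545.31736719 -394.66260591  399.32747712] [-3.49106643e-04  7.07123949e-01  7.07089527e-01  1.18239831e-05] [ 0.28017462 -0.86518358 -2.16346368] 45.43645232077364
20.85 [ 545.35481586 -394.62376257  399.83113399] [1.00675977e-04 7.07111076e-01 7.07102478e-01 4.18966549e-05] [ 0.09177365 -0.07479456 -1.60580182] 45.494686304427546
```

View pics/o10.png

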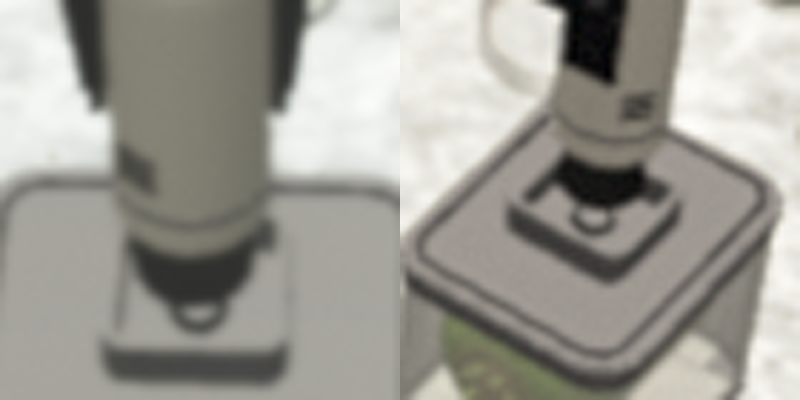

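Call:
{"op": "apply_moves", "data": {"targets": [[[0.15,0.07,-0.4],[0,0,0],1],[[0,0,-0.4],[0,0,0],1],[[0,0,-0.4],[0,0,0],1],[[0,0,-0.3],[0,0,0],1],[[0,0,0],[0,0,0],1]]}}

```text
time_s: 21.4
tool_pos: [546.7, -393.9, 384.2]
ee_rot: [-0.0, 0.707, 0.707, -0.0]
contact_force: [0.9, -0.4, -2.7]
gripper_width: 45.9
```

Call:
{"op": "apply_moves", "data": {"targets": [[[0,0,0],[0,0,0],1],[[0,0,0],[0,0,0],1],[[0,0,0],[0,0,0],1]]}}

```text
time_s: 21.7
tool_pos: [546.8, -393.9, 384.9]
ee_rot: [0.0, 0.707, 0.707, 0.0]
contact_force: [-1.3, 1.1, -1.6]
gripper_width: 45.8
```

```bash
python3 snap.py side s11; python3 snap.py scene c11;python3 - <<'E'
from h import *
a=load("s11")[0][300:370,255:325];b=load("c11")[0][255:325,400:470]
cv2.imwrite("pics/o11.png",np.hstack([cv2.resize(a,(400,400),interpolation=2),cv2.resize(b,(400,400),interpolation=2)]))
E
```

```text
21.7 [ 546.75920598 -393.88013027  384.92917636] [1.66913125e-04 7.07096844e-01 7.07116697e-01 3.85534450e-05] [-1.33670187  1.06303925 -1.5560042 ] 45.77424296109358
21.75 [ 546.76230078 -393.87339358  384.95240696] [2.06971407e-04 7.07106624e-01 7.07106907e-01 4.12727677e-05] [ 0.25069191  0.47588464 -1.25250213] 45.55687898447392
```

View pics/o11.png

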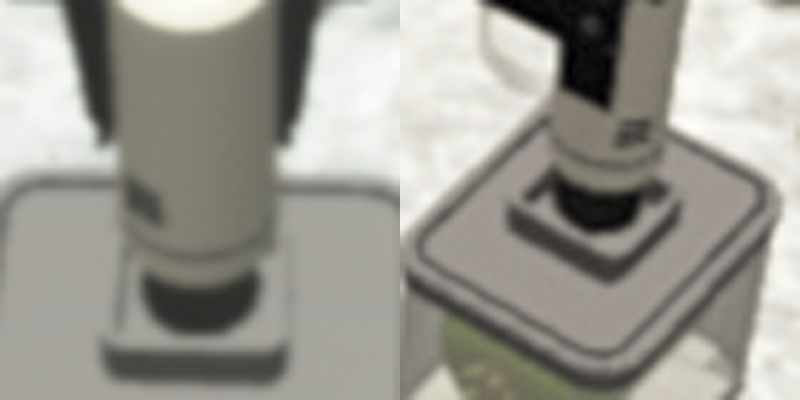

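Call:
{"op": "apply_moves", "data": {"targets": [[[0,0,-0.3],[0,0,0],1],[[0,0,-0.3],[0,0,0],1],[[0,0,-0.2],[0,0,0],1],[[0,0,0],[0,0,0],1],[[0,0,0],[0,0,0],1]]}}

```text
time_s: 22.3
tool_pos: [546.8, -393.9, 376.7]
ee_rot: [-0.0, 0.707, 0.707, 0.0]
contact_force: [0.1, 0.1, -1.9]
gripper_width: 45.8
```

Call:
{"op": "apply_moves", "data": {"targets": [[[0,0,-0.1],[0,0,0],1],[[0,0,0],[0,0,0],1],[[0,0,0],[0,0,0],1]]}}

```text
time_s: 22.6
tool_pos: [546.7, -393.9, 375.8]
ee_rot: [0.0, 0.707, 0.707, 0.0]
contact_force: [0.2, 0.3, -2.0]
gripper_width: 45.6
```

```bash
cat > f.py <<'E'
from plant import arm
import numpy as np
F=[];
s=arm.state();print(s["time_s"],s["tool_pos"],s["ee_rot"],s["contact_force"],s["joint_torque"],s["gripper_width"])
E
python3 f.py
```

```text
22.6 [ 546.74309904 -393.86677254  375.79209315] [5.80631515e-05 7.07092525e-01 7.07121035e-01 2.38664173e-05] [ 0.23551989  0.31802544 -1.95991241] [-4.01963116e-03 -6.88648009e+01 -2.65416706e+01  3.46665806e-02
  7.35497545e-02  2.59711360e-04] 45.550299313079215
```

Contact is expected about here. I'll go down in 2 mm steps and watch the force.

Call:
{"op": "apply_moves", "data": {"targets": [[[0,0,-0.2],[0,0,0],1],[[0,0,0],[0,0,0],1],[[0,0,0],[0,0,0],1]]}}

```text
time_s: 22.9
tool_pos: [546.8, -393.9, 373.9]
ee_rot: [0.0, 0.707, 0.707, 0.0]
contact_force: [0.0, 0.3, -1.4]
gripper_width: 45.7
```

Call:
{"op": "apply_moves", "data": {"targets": [[[0,0,0],[0,0,0],1]]}}

```text
time_s: 23.0
tool_pos: [546.8, -393.9, 373.9]
ee_rot: [0.0, 0.707, 0.707, 0.0]
contact_force: [0.9, -0.3, -0.9]
gripper_width: 45.8
```

Call:
{"op": "apply_moves", "data": {"targets": [[[0,0,-0.2],[0,0,0],1],[[0,0,0],[0,0,0],1],[[0,0,0],[0,0,0],1]]}}

```text
time_s: 23.3
tool_pos: [546.8, -393.9, 371.9]
ee_rot: [0.0, 0.707, 0.707, 0.0]
contact_force: [1.3, -0.1, 1.5]
gripper_width: 45.2
```

Call:
{"op": "apply_moves", "data": {"targets": [[[0,0,0],[0,0,0],1]]}}

```text
time_s: 23.4
tool_pos: [546.8, -393.9, 371.9]
ee_rot: [0.0, 0.707, 0.707, 0.0]
contact_force: [0.7, -0.3, 2.2]
gripper_width: 45.3
```

Call:
{"op": "apply_moves", "data": {"targets": [[[0,0,0],[0,0,0],1]]}}

```text
time_s: 23.5
tool_pos: [546.8, -393.9, 371.9]
ee_rot: [0.0, 0.707, 0.707, 0.0]
contact_force: [-0.1, -0.3, 1.3]
gripper_width: 45.8
```

```bash
cat > avg.py <<'E'
from plant import arm
import numpy as np
F=[];Z=[]
for i in range(20):
    arm.get_image("side");s=arm.state();F.append(s["contact_force"]);Z.append(s["tool_pos"])
F=np.array(F);print(s["time_s"],F.mean(0),F.std(0)/20**.5,np.mean(Z,0),s["gripper_width"])
E
python3 avg.py
```

```text
24.5 [ 0.51889283 -0.38559858  1.3463794 ] [0.10325806 0.123062   0.09127179] [ 546.77691927 -393.8715073   371.79928894] 45.899395819157405
```

Call:
{"op": "apply_moves", "data": {"targets": [[[0,0,-0.18],[0,0,0],1],[[0,0,0],[0,0,0],1],[[0,0,0],[0,0,0],1],[[0,0,0],[0,0,0],1]]}}

```text
time_s: 24.9
tool_pos: [546.8, -393.9, 370.1]
ee_rot: [0.0, 0.707, 0.707, 0.0]
contact_force: [0.5, -0.5, 2.2]
gripper_width: 45.8
```

```bash
python3 avg.py; python3 snap.py side s12; python3 snap.py scene c12;python3 - <<'E'
from h import *
a=load("s12")[0][300:420,235:355];b=load("c12")[0][235:355,375:495]
cv2.imwrite("pics/o12.png",np.hstack([cv2.resize(a,(400,400),interpolation=2),cv2.resize(b,(400,400),interpolation=2)]))
E
```

```text
25.9 [ 1.15948745 -0.67593652  2.53397311] [0.07407432 0.08653844 0.13355852] [ 546.76388035 -393.86850824  369.99514064] 45.92783244184611
25.9 [ 546.74779429 -393.86701798  369.96698082] [4.83321595e-05 7.07107086e-01 7.07106474e-01 2.42650314e-05] [ 1.01451738 -0.93038476  2.29573016] 45.92783244184611
25.95 [ 546.76961333 -393.87186675  369.95883684] [7.57257807e-05 7.07094371e-01 7.07119187e-01 2.40537024e-05] [ 1.20511135 -0.62790965  3.73797458] 45.4269261696228
```

View pics/o12.png

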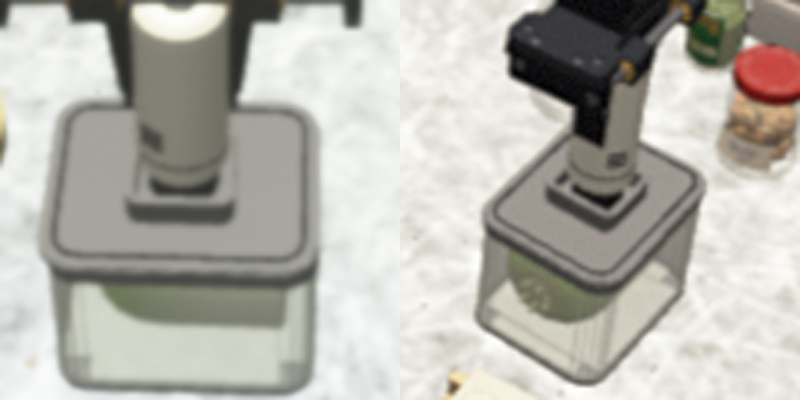

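View pics/c12.png

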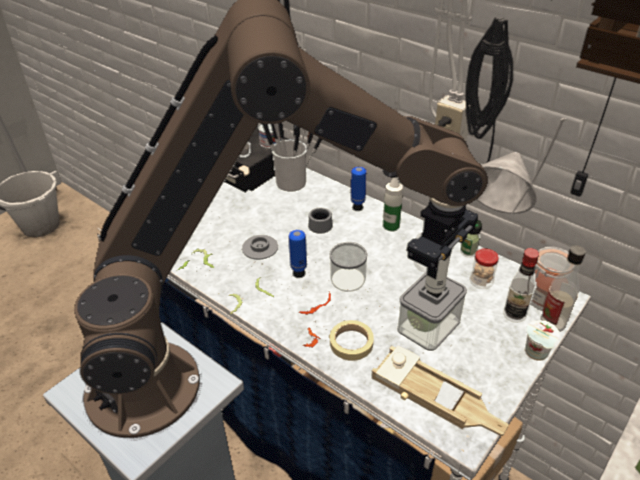

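```bash
python3 -c "
from plant import arm
print(arm.finish_job())"
```

```text
the job is handed in; nothing more can be done
None
```

I closed the oblong canister with its lid and finished with the white pump held upright in the gripper, pressed on the lid's valve. The job was handed in at about 26 s.

- **Lid:** It seated at the expected height. The flange came out level to about 0.1° and 110.2 mm high against 109 nominal, within the depth camera's error of about 1 mm. After release, the lid and valve measured 1–2 mm from the canister's first measured position. I took that as the loose canister shifting slightly; the views showed no gap.
- **Nozzle push:** It is pushed in about 5.8 mm judged by force (roughly 4.65 N of spring force) and about 5.7 mm judged by height. An earlier reading at about 4 mm differed between the two methods by about 0.5 mm.
- **Pump position:** The nozzle is centred on the valve to within about 1 mm in both fixed views. The tool axis was vertical, and the pump looked upright in the pictures.
- **Other objects:** The round canister, its lid, the glass, the tape roll and the blue look-alikes were not touched by any planned move. In the last overview picture those that were in view stood where they began. The glass was hidden behind the gripper there, so I couldn't confirm it in that view.

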